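# Free the sagging bolt and hold the guard's gate ajar

### The job

Open the see-through guard round the shaker a crack: press the blue lever down until its catch holds it by itself, then take the red knob, lift the sagging bolt over the keeper's bent lip while drawing it back, and pull the gate about a hand's width (80 to 90 mm) open. The gate is sprung, so finish while still gripping the knob, holding the gate still and ajar with the lever still caught, and leave everything else standing where it is.

Things in the scene. Friction and masses are not known exactly. Their poses are not given: they have to be found in the camera images.
- guard: fixed see-through guard round a shaker, walls 145 mm high. Origin on the bench below the shut gate's plane; +x into the guard (away from the robot), +y to the hinge side. Along its y at x = 0 (mm): gate hinge +150, gate's free edge -126, bolt knob -68 (bolt home), keeper -150, lever axle -205, pad -283, catch -308 to -358
- bolt: barrel bolt on top of the gate: level 10 mm steel rod along the gate, with an upright red knob. Origin on the rod's axis under the knob, 170 mm above the bench when sagging; axes as the gate's (as the guard's when shut). Weighs 0.15 to 0.31 kg, slides with under 1 N friction in two tall staples whose tops are 202 mm above the bench
- knob (a point): centre of the red knob: upright cylinder 18 mm dia, 48 mm tall, its centre 228 mm above the bench when the bolt sags; round, free all round above 202 mm, may be pinched from above in any yaw
- nose (a point): middle of the lower face of the steel nose at the keeper end of the rod, 82 mm from the knob; the nose (14 mm along x, 10 mm along y, from 6 mm above to 18 mm below the rod's axis) hangs down behind the keeper's lip
- bolt_draw (a joint): m; how far the bolt is drawn along the gate towards the hinge (guard +y when shut): 0 to 0.004 at the start, 0.042 at most. The nose meets the lip at about 0.005 if not lifted; from 0.026 on it is clear of the keeper and the gate can swing
- bolt_lift (a joint): m; how far the bolt is lifted in its tall staples: 0 (sagging; it falls back by its weight) to 0.020. To pass the lip it must be lifted 8 to 12 mm; 15 mm always does. While the lever is up its finger stops it after about 2 mm (pressing down with 9 N and more)
- keeper: fixed brass keeper on the post, 43 x 38 x 56: a tray with a tall front cheek (keeps the gate shut while the nose is inside) and a bent-up lip, 5 mm thick, on the gate side. Origin in the tray, axes as the guard's
- lip (a point): middle of the lip's upper edge; how far it is bent up varies by 4 mm. The nose's lower face must pass above it
- lever: interlock rocker: dark steel bar along the guard's y on a level axle 182 mm above the bench (origin); axes as the guard's while up. Its short finger (+y, 60 mm) lies 2 mm above the bolt's nose and keeps it down; the long tail (-y, 115 mm) carries a blue press pad. Sprung up
- pad (a point): middle of the blue pad's upper face (40 x 40 mm), 78 mm from the axle, 194 mm above the bench while up; it descends about 31 mm to its catch. Free from above: nothing near it is higher than the bearings (192 mm, 78 mm away); the brass catch behind the tail's end is 175 mm high
- lever_press (a joint): rad; 0 up, grows as the pad goes down. Past about 0.42 a sprung brass catch snaps over the tail's pin and then holds it at about 0.40 by itself; hard stop at 0.50. Pressing takes about 7 N at first and 12 to 16 N near the catch. Caught, the finger's end stands about 20 mm higher and the bolt can be lifted
- gate (a joint): rad; 0 shut, grows as the gate's free edge swings out towards the robot (guard -x; clockwise from above). A closer spring pulls it shut with about 0.35 N m at 0 and 0.65 N m at 0.3 rad, so it must be held. 0.3 rad puts the free edge about 82 mm out
- gate_hinge (a point): point on the gate's upright hinge axis, 170 mm above the bench; the knob's horizontal distance from it is 218 mm less bolt_draw
- gate_edge (a point): point on the gate's free edge, 276 mm from the hinge axis, 100 mm above the bench
- tube_rack: green tube rack with capped tubes, 75 x 120 x 57, standing on the shaker inside the guard; origin under its centre; loose, to be left alone
- tip_box: blue pipette-tip box, 85 x 122 x 57; origin under its centre; loose, to be left alone
- wash_bottle: white bottle, 64 dia x 150; origin under its centre; loose, to be left alone
- amber_bottle: amber bottle, 60 dia x 120; origin under its centre; loose, to be left alone
- sample_jar: white jar with red cap, 60 dia x 70; origin under its centre; loose, to be left alone
- beaker: clear beaker, 60 dia x 75, standing on the bench in front of the latch housing, near the lever; origin under its centre; loose, to be left alone
- timer: flat white bench timer, 60 x 70 x 24; origin under its centre; loose, to be left alone

How it is judged:
By the outcome, as a careful person would: the job done as asked, in the order asked, and still so for the second after the job is handed in, while the arm keeps its last pose, push and grip.
It also fails if it takes over 51 s, if anything falls off the work surface, if the arm or the gripper's body presses on something with over 40 N, if the wrist force passes 120 N, or if a joint passes its speed limit or range.

### The arm

A 6-joint arm with a two-finger parallel gripper is mounted at the origin on the work surface. World frame = base frame: x ahead of the robot, y to its left, z up, the work surface at z = 0. Lengths are in m, angles in rad, forces in N, time in s.
With the tool pointing down it reaches from about 0.325 to 0.875 m from the base axis. Payload 4.4 kg.
Tool frame: the origin (TCP) lies at the very end of the fingers, on their centre line; the grasp point (between the pads) lies 19 mm behind it; z points along the fingers, x is the direction in which the jaws open and shut, and the axes are right-handed (so a half turn about z gives the same grasp; the last joint's range is limited). The gripper opens to 85 mm and grips with 20 to 120 N. Pads are 22 mm wide; open, the fingers measure 114 mm over their backs; the gripper's body (76 mm by 85 mm) begins 54 mm behind the grasp point. The pads swing forward as they close: fully open they stand 13 mm farther back than shut.
Start: joints at [-1.393, 0.207, 1.542, -0, 1.393, -0.15], TCP at [0.186, -0.544, 0.231] pointing down, gripper open.
Joint ranges: [-2.73, 2.73], [-0.86, 2.22], [0.23, 2.46], [-1.11, 4.25], [0.08, 2.63], [-2.82, 2.82]. Speed limits (rad/s): [2.79, 2.79, 3.14, 3.14, 3.14, 3.14].

### API

Orientations are given as a unit quaternion [x, y, z, w].
In Python, from workcell import env gives the robot as it stands.
- The arm moves only by the shell command python3 -m creep 'ROWS'. ROWS is JSON, a list of rows, each a list of 3 entries, a list of its own where there are three numbers: the shift along the world's x, y, z in mm, then the turn, a rotation vector about the world's x, y, z in rad, then the finger opening in mm, from 0 to 85.4. A call has 1 to 20 rows; each row is the pose to reach, as a shift and turn from the pose commanded when the call began; what a row does not reach only later rows make up. A row lasts 1/10 s, in which the tool goes at most 50 mm and 8.59 degrees, less where a joint would pass 70% of its speed; a pose out of reach is approached as far as the arm can. A call with a gripper value outside its range is refused whole. The fingers move at their own pace and stop on an object; the grip force is fixed at half the most. Time passes only in rows, so rows that repeat a pose let the fingers close. It gives the time, the measured TCP pose, the force and the opening at its end, in the units of the state.
- env.get_state(): the state, without advancing time (a new reading comes with each control period).
- env.grab_frame(name): name is "scene" or "side" or "wrist"; returns the picture (400x640x3 uint8, red, green, blue); there is no depth.
- env.camera_params(name): a dict with "intrinsics" (3x3 intrinsics, pixels), "R" (3x3) and "t" (3): a world point X has camera coordinates R X + t; the wrist camera has in their place "T_tool_cam" (4x4, takes a point from camera to tool coordinates, whose origin is the TCP and whose axes are the tool frame's). Camera axes: x right, y down, z forward; pixel columns grow to the right and rows downward; lengths in m; the calibration is good to about 2 mm. A picture is of the moment at which its call begins: read the wrist's pose just before it. camera_params takes no time and is no camera call.
- env.close_job(): hands the job in, once; it reports no verdict.
The state is a dict: "time_s": time; "joint_pos": joint angles; "joint_vel": joint speeds; "tau": joint torques, N m; "tool_pos": TCP position; "eef_rot": TCP orientation; "wrist_force": force on the tool from outside, world axes, zero at the start; "torque": the same for the moment, N m; "finger_gap": opening from 0.0 (shut) to 1.0 (fully open).
Only numpy, scipy, OpenCV 4.12 (cv2) and the standard library are available. Lean on these libraries where they do the work, as an engineer would, in place of code of your own. Each camera call takes 0.05 s, during which the arm holds its last target.

## Working session

There is one attempt and no reset: what is moved stays moved. The work goes in short steps, Python scripts to look and compute and a shell command to move; the robot and the scene stay as the last step left them, time stands still between calls to the robot, and variables do not carry over. Pictures are saved under pics/ and viewed, and the job is handed in when it is done.

```bash
mkdir -p pics; ls
cat > h.py <<'E'
import numpy as np, cv2
from workcell import env
def save(n,f):
    im=env.grab_frame(n); cv2.imwrite(f'pics/{f}.png',im[:,:,::-1]); return im
def crop(f,o,x0,y0,x1,y1,s):
    im=cv2.imread(f'pics/{f}.png')[y0:y1,x0:x1]; cv2.imwrite(f'pics/{o}.png',cv2.resize(im,None,fx=s,fy=s,interpolation=cv2.INTER_CUBIC))
def ray(n,u,v):
    p=env.camera_params(n);K=np.array(p['intrinsics']);R=np.array(p['R']);t=np.array(p['t'])
    d=R.T@np.linalg.inv(K)@[u,v,1];return -R.T@t,d/np.linalg.norm(d)
def atz(n,u,v,z):
    c,d=ray(n,u,v);return c+d*(z-c[2])/d[2]
def tri(*obs):
    A=np.zeros((3,3));b=np.zeros(3);L=[]
    for n,u,v in obs:
        c,d=ray(n,u,v);P=np.eye(3)-np.outer(d,d);A+=P;b+=P@c;L.append((c,P))
    X=np.linalg.solve(A,b);return X,[np.linalg.norm(P@(X-c)) for c,P in L]
def proj(n,X):
    p=env.camera_params(n);x=np.array(p['intrinsics'])@(np.array(p['R'])@X+np.array(p['t']));return x[:2]/x[2]
E
python3 - <<'E'
from h import *
print(env.get_state())
for n in('scene','side','wrist'):
    save(n,n+'0')
for n in ('scene','side'): print(ray(n,320,200))
E
```

```text
pics
{'time_s': 0.0, 'joint_pos': array([-1.39253567e+00,  2.07425073e-01,  1.54298468e+00,  1.03010600e-05,
        1.39351859e+00, -1.50461328e-01]), 'joint_vel': array([ 1.29701036e-03,  8.20220429e-05, -4.14008786e-04,  4.85073899e-04,
        3.17399072e-04, -4.74013462e-04]), 'tau': array([-3.61649873e-04, -3.83031106e+01, -2.91598338e+01, -3.06161810e-04,
        1.04936058e-02,  7.10701428e-06]), 'tool_pos': array([ 0.18550367, -0.54343531,  0.23010833]), 'eef_rot': array([ 0.8132743 , -0.58187932, -0.00083365, -0.00081787]), 'wrist_force': array([-0.11607562, -0.78624126,  0.96108481]), 'torque': array([-0.00300393,  0.00815888,  0.00760463]), 'finger_gap': 1.0008763171580832}
(array([ 1.35545927, -0.59490909,  0.78642196]), array([-0.6872238 ,  0.50018121, -0.52682275]))
(array([ 0.35710362, -0.99413852,  0.69224852]), array([ 0.15240294,  0.86436752, -0.47920991]))
```

View pics/scene0.png

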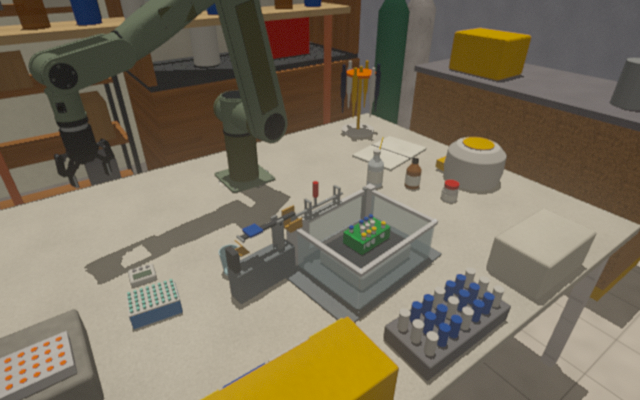

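View pics/side0.png

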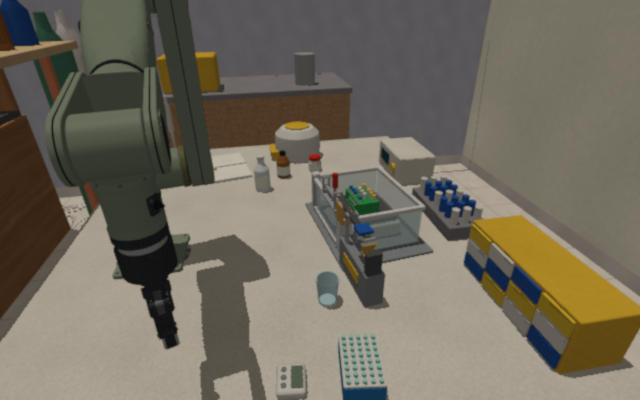

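View pics/wrist0.png

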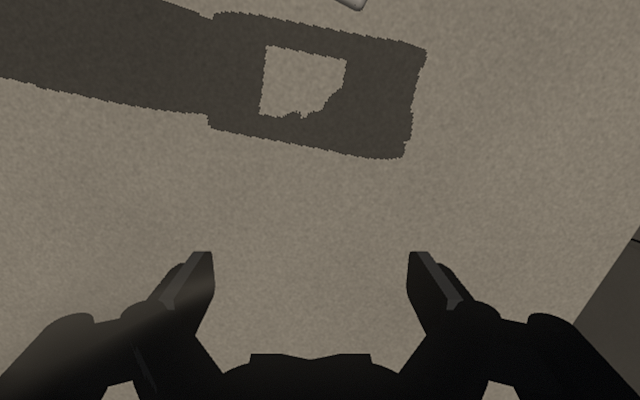

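Run:
```python
from h import *
crop('scene0','s1',220,165,380,285,5)
crop('side0','s2',290,160,410,310,4)
```

```text
(no output)
```

View pics/s1.png

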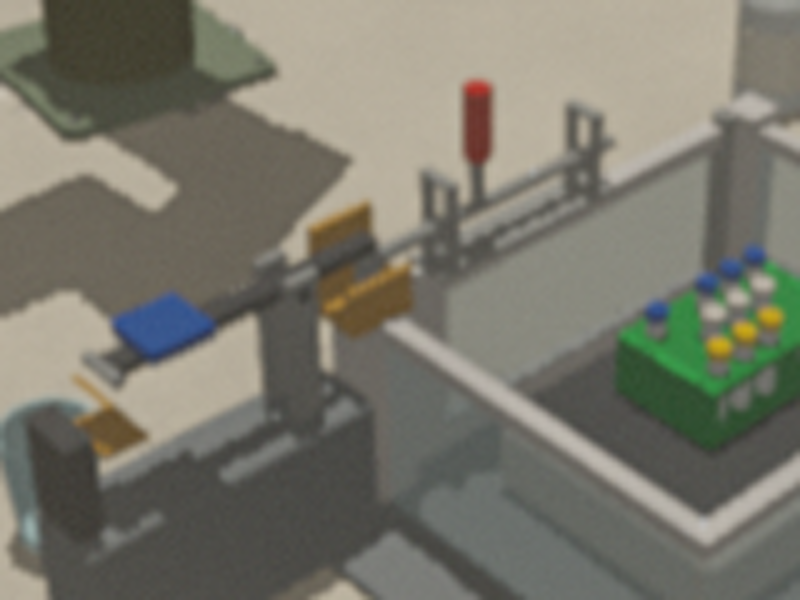

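View pics/s2.png

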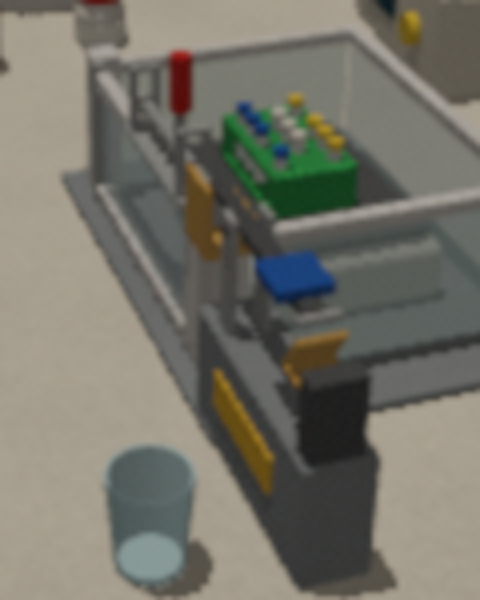

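Run:
```python
from h import *
k,r=tri(('scene',315.6,189.8),('side',335.2,181));print('knob',k,r)
p,r2=tri(('scene',252.8,229.4),('side',363.8,228.5));print('pad',p,r2)
print(atz('scene',315.6,189.8,.228),atz('side',335.2,181,.228),atz('scene',252.8,229.4,.194),atz('side',363.8,228.5,.194))
d=k-p;print(np.linalg.norm(d[:2]),np.degrees(np.arctan2(d[1],d[0])))
s=env.get_state()
from scipy.spatial.transform import Rotation as R
print(R.from_quat(s['eef_rot']).as_matrix())
```

```text
knob [ 0.57145579 -0.04009403  0.22372771] [np.float64(0.0010235435688022044), np.float64(0.0010235435688021768)]
pad [ 0.59729731 -0.25507711  0.19119754] [np.float64(0.0019197079945729148), np.float64(0.0019197079945730382)]
[ 0.57594718 -0.04298277  0.228     ] [ 0.56938199 -0.05100369  0.228     ] [ 0.59848134 -0.25471784  0.194     ] [ 0.59586441 -0.2624271   0.194     ]
0.2165306222426088 96.85421525453228
[[ 3.22924249e-01 -9.46424756e-01 -3.32733241e-04]
 [-9.46423103e-01 -3.22924313e-01  1.78815227e-03]
 [-1.79979923e-03 -2.62531300e-04 -9.99998346e-01]]
```

```bash
python3 -m creep '[[[25,18,20],[0,0,0],0],[[55,39,30],[0,0,0],0],[[85,60,30],[0,0,-0.05],0],[[115,81,30],[0,0,-0.1],0],[[145,102,30],[0,0,-0.15],0],[[175,123,30],[0,0,-0.2],0],[[205,145,30],[0,0,-0.21],0],[[235,166,30],[0,0,-0.21],0],[[265,187,30],[0,0,-0.21],0],[[295,208,30],[0,0,-0.21],0],[[325,230,30],[0,0,-0.21],0],[[355,251,30],[0,0,-0.21],0],[[385,272,30],[0,0,-0.21],0],[[405,285,30],[0,0,-0.21],0],[[412,291,30],[0,0,-0.21],0],[[412,291,30],[0,0,-0.21],0],[[412,291,30],[0,0,-0.21],0]]'
python3 - <<'E'
from h import *
s=env.get_state();print(s['tool_pos'],s['eef_rot'],s['joint_pos'])
np.save('w1.npy',np.r_[s['tool_pos'],s['eef_rot']])
save('wrist','wrist1');save('side','side1');save('scene','scene1')
crop('side1','s3',290,130,450,250,5);crop('scene1','s4',180,120,340,240,5)
E
```

```text
time_s: 1.85
tool_pos: [0.5968, -0.2538, 0.2609]
eef_rot: [0.748, -0.664, -0.0, 0.0]
wrist_force: [-0.3, -0.3, 0.2]
finger_gap: 0.002
[ 0.5967655  -0.25375682  0.26092973] [ 7.47665547e-01 -6.64075143e-01 -4.49309006e-04  4.82146984e-04] [-5.34997363e-01  3.42435489e-01  1.30964279e+00 -7.78390795e-04
  1.49057994e+00  9.17578098e-01]
```

View pics/wrist1.png

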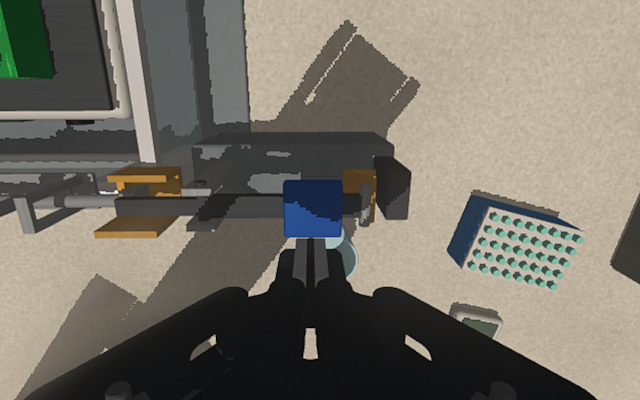

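View pics/s3.png

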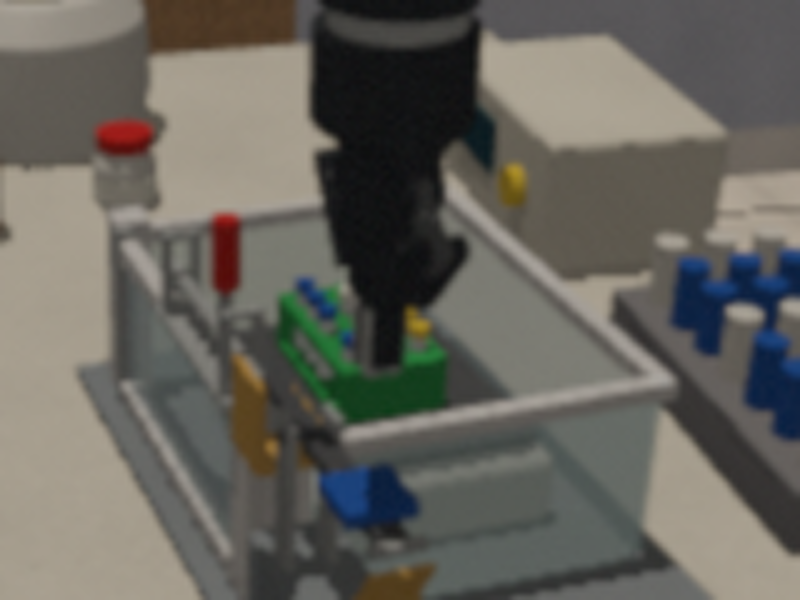

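View pics/s4.png

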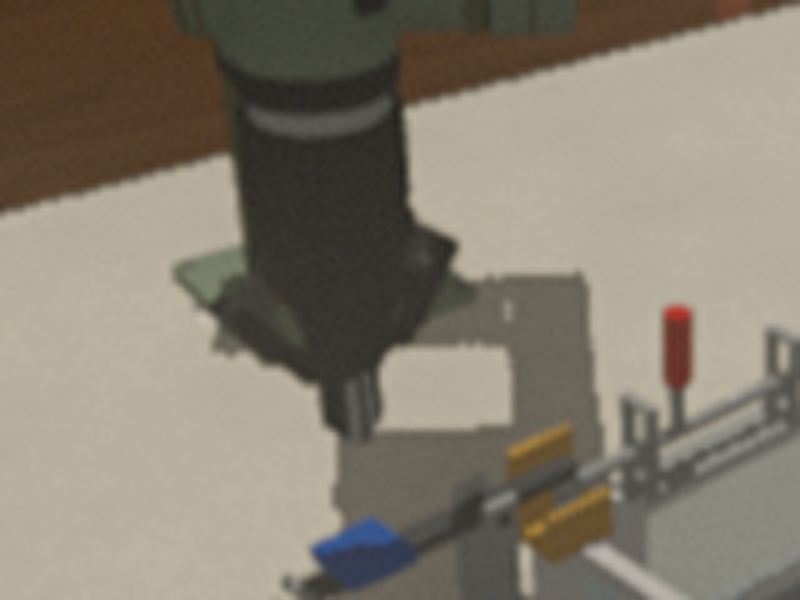

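```bash
cat >> h.py <<'E'
from scipy.spatial.transform import Rotation as Ro
def wz(w,u,v,z):
    p=env.camera_params('wrist');K=np.array(p['intrinsics']);T=np.array(p['T_tool_cam'])
    R=Ro.from_quat(w[3:]).as_matrix(); c=R@T[:3,3]+w[:3]; d=R@T[:3,:3]@np.linalg.inv(K)@[u,v,1]
    return c+d*(z-c[2])/d[2]
E
python3 - <<'E'
from h import *
w=np.load('w1.npy')
for u,v in((283,179),(342,179),(342,238),(284,238),(312.5,208.5)): print(wz(w,u,v,.194))
# gate wall top edge / tail bar edges direction at ~z
for u,v in((115,197),(280,197)): print(wz(w,u,v,.187))
print(wz(w,368,205,.18))
E
```

```text
[ 0.61350415 -0.2334504   0.194     ]
[ 0.61806889 -0.27189072  0.194     ]
[ 0.57620216 -0.27808064  0.194     ]
[ 0.57145836 -0.23811272  0.194     ]
[ 0.59537628 -0.25513962  0.194     ]
[ 0.58517868 -0.11928925  0.187     ]
[ 0.59858855 -0.23223181  0.187     ]
[ 0.59770164 -0.29505065  0.18      ]
```

```bash
python3 -m creep '[[[-1,0,-25],[0,0,0],0],[[-1,0,-50],[0,0,0],0],[[-1,0,-62],[0,0,0],0],[[-1,0,-67],[0,0,0],0],[[-1,0,-72],[0,0,0],0],[[-1,0,-77],[0,0,0],0],[[-1,0,-82],[0,0,0],0],[[-1,0,-87],[0,0,0],0],[[-1,0,-92],[0,0,0],0],[[-1,0,-95],[0,0,0],0],[[-1,0,-95],[0,0,0],0]]'
```

```text
time_s: 3.1
tool_pos: [0.5972, -0.2544, 0.1712]
eef_rot: [0.748, -0.664, 0.002, 0.0]
wrist_force: [-5.6, 0.9, 11.8]
finger_gap: 0.001
```

```bash
python3 -m creep '[[[0,0,-3],[0,0,0],0],[[0,0,-6],[0,0,0],0],[[0,0,-9],[0,0,0],0],[[0,0,-9],[0,0,0],0]]'
python3 - <<'E'
from h import *
save('side','side2');crop('side2','s5',310,170,430,270,6)
save('scene','scene2');crop('scene2','s6',220,180,320,270,6)
E
```

```text
time_s: 3.5
tool_pos: [0.5989, -0.2547, 0.1627]
eef_rot: [0.748, -0.664, 0.004, -0.001]
wrist_force: [-2.3, 1.0, 12.7]
finger_gap: 0.001
```

View pics/s5.png

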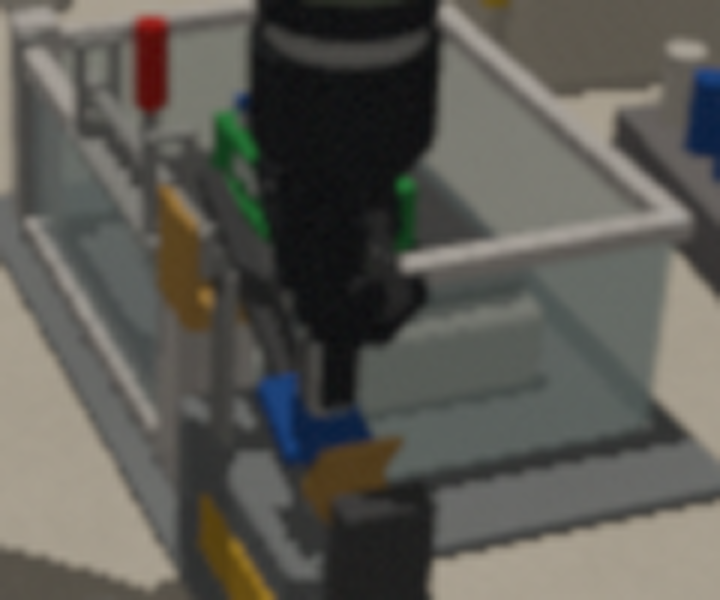

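View pics/s6.png

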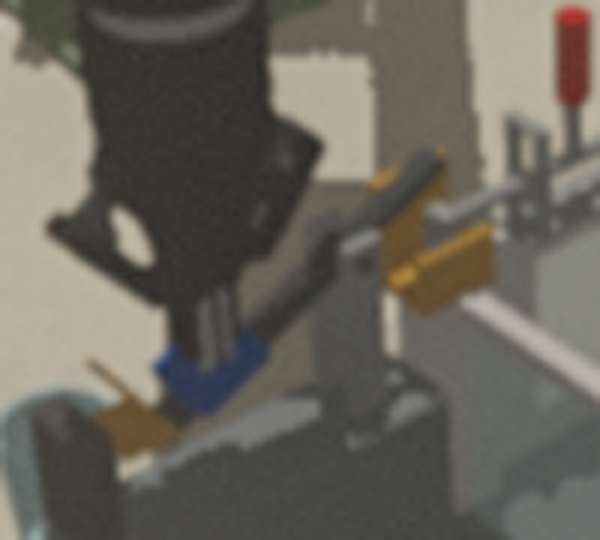

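```bash
python3 -m creep '[[[-2,0,-3],[0,0,0],0],[[-3,0,-6],[0,0,0],0],[[-3,0,-7],[0,0,0],0],[[-3,0,-7],[0,0,0],0]]'
```

```text
time_s: 4.0
tool_pos: [0.5982, -0.255, 0.1573]
eef_rot: [0.748, -0.664, 0.006, -0.002]
wrist_force: [0.9, 2.2, 13.4]
finger_gap: -0.002
```

```bash
python3 -m creep '[[[0,0,-2],[0,0,0],0],[[0,0,-3],[0,0,0],0],[[0,0,-3],[0,0,0],0]]'
python3 - <<'E'
from h import *
save('side','side3');crop('side3','s7',310,170,430,270,6)
E
```

```text
time_s: 4.3
tool_pos: [0.5984, -0.2555, 0.1557]
eef_rot: [0.748, -0.664, 0.007, -0.002]
wrist_force: [-0.1, 1.4, 17.5]
finger_gap: 0.002
```

View pics/s7.png

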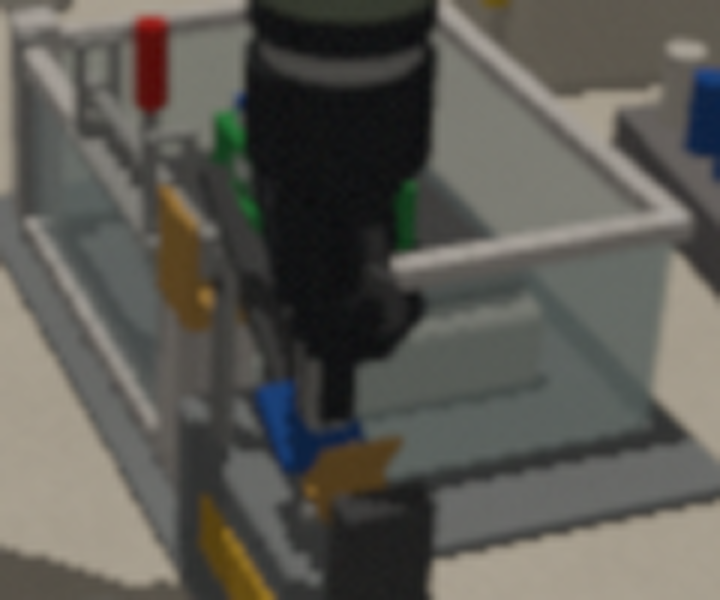

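```bash
python3 -m creep '[[[0,0,3],[0,0,0],0],[[0,0,7],[0,0,0],0],[[0,0,12],[0,0,0],0],[[0,0,16],[0,0,0],0],[[0,0,18],[0,0,0],0],[[0,0,18],[0,0,0],0]]'
```

```text
time_s: 4.95
tool_pos: [0.5938, -0.2533, 0.1657]
eef_rot: [0.748, -0.664, 0.0, -0.0]
wrist_force: [-0.7, -0.6, 4.5]
finger_gap: -0.0
```

```bash
python3 -m creep '[[[0,0,3],[0,0,0],0],[[0,0,5],[0,0,0],0],[[0,0,5],[0,0,0],0],[[0,0,5],[0,0,0],0]]'
python3 - <<'E'
from h import *
save('side','side4');crop('side4','s8',310,170,430,270,6)
save('scene','scene4');crop('scene4','s9',220,180,320,270,6)
E
```

```text
time_s: 5.35
tool_pos: [0.5934, -0.2529, 0.1697]
eef_rot: [0.748, -0.664, -0.001, 0.0]
wrist_force: [-0.0, 0.4, 0.5]
finger_gap: 0.004
```

View pics/s8.png

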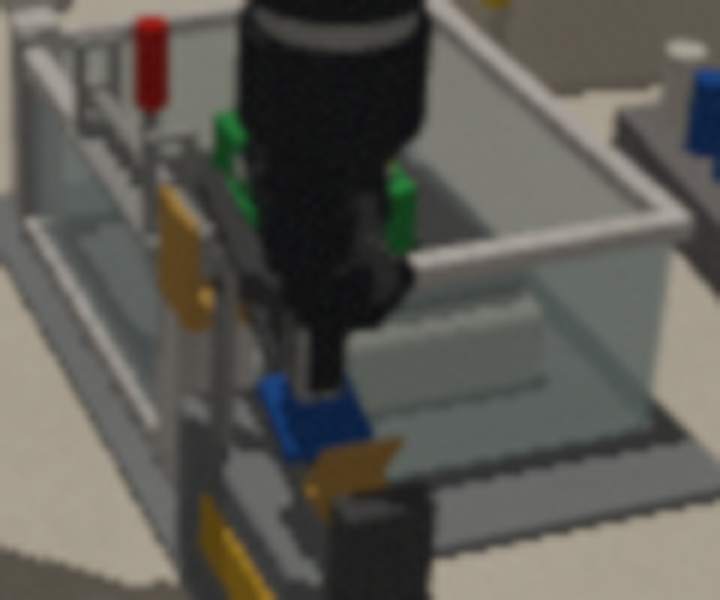

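View pics/s9.png

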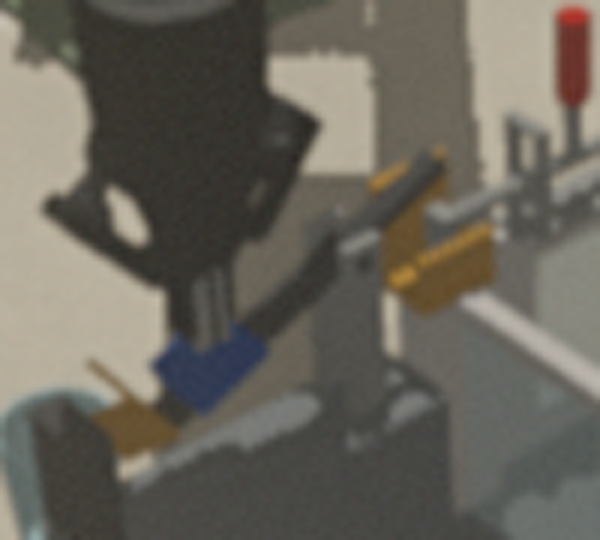

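```bash
python3 -m creep '[[[0,0,30],[0,0,0],0],[[0,0,70],[0,0,0],0],[[0,5,110],[0,0,0],20],[[-3,35,125],[0,0,0],50],[[-7,70,125],[0,0,0],50],[[-11,105,125],[0,0,0],50],[[-15,140,125],[0,0,0],50],[[-19,175,125],[0,0,0],50],[[-22,203,125],[0,0,0],50],[[-23,212,125],[0,0,0],50],[[-23,212,125],[0,0,0],50],[[-23,212,125],[0,0,0],50]]'
python3 - <<'E'
from h import *
s=env.get_state();print(s['tool_pos'],s['eef_rot'],s['finger_gap'])
np.save('w2.npy',np.r_[s['tool_pos'],s['eef_rot']])
save('wrist','wrist2');save('side','side5');save('scene','scene5')
crop('side5','s10',280,110,430,250,5)
crop('scene5','s11',220,130,360,260,5)
E
```

```text
time_s: 6.65
tool_pos: [0.5708, -0.0421, 0.2952]
eef_rot: [0.748, -0.664, 0.0, 0.0]
wrist_force: [-0.1, -0.9, 0.3]
finger_gap: 0.589
[ 0.57081045 -0.04206099  0.29523195] [ 7.47718419e-01 -6.64015809e-01  2.89672618e-04  2.95145822e-04] 0.5887230282667498
```

View pics/wrist2.png

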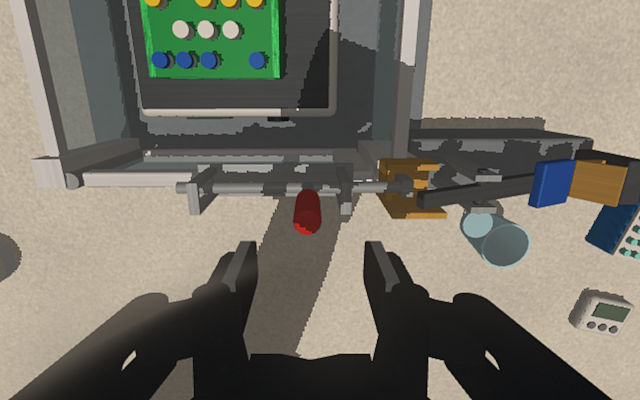

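View pics/s10.png

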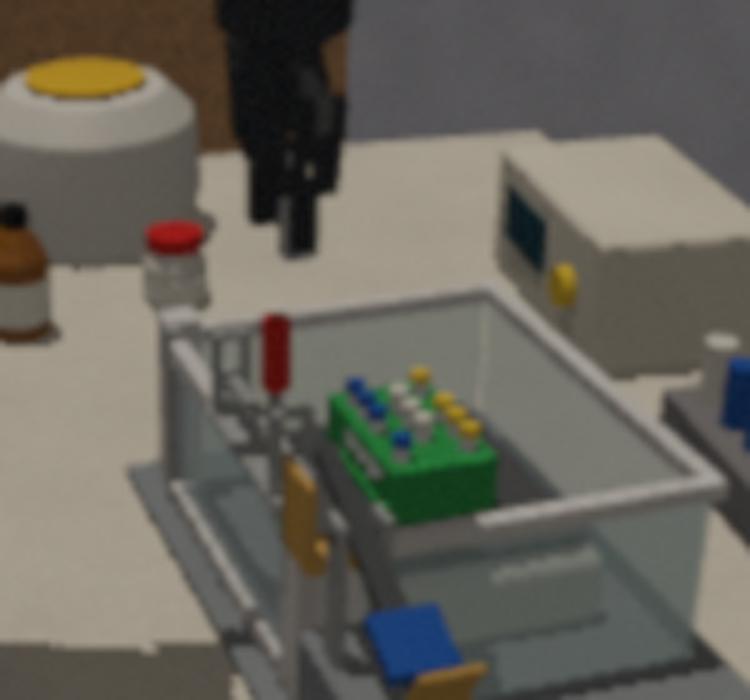

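View pics/s11.png

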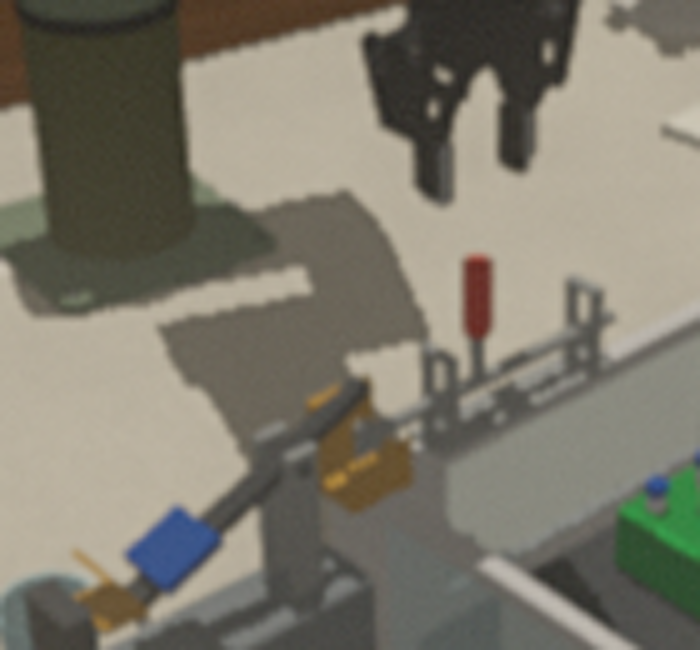

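Run:
```python
from h import *
w=np.load('w2.npy')
print(wz(w,306.5,228,.252), wz(w,308,194,.206), wz(w,195,189,.175),wz(w,395,188,.175))
```

```text
[ 0.56500268 -0.04016047  0.252     ] [ 0.57241812 -0.03998386  0.206     ] [0.5560813 0.0526888 0.175    ] [ 0.57649671 -0.11204054  0.175     ]
```

```bash
python3 -m creep '[[[-1.5,1.7,-20],[0,0,0],50],[[-1.5,1.7,-45],[0,0,0],50],[[-1.5,1.7,-65],[0,0,0],50],[[-1.5,1.7,-78],[0,0,0],50],[[-1.5,1.7,-83],[0,0,0],50],[[-1.5,1.7,-83],[0,0,0],50],[[-1.5,1.7,-83],[0,0,0],30],[[-1.5,1.7,-83],[0,0,0],22],[[-1.5,1.7,-83],[0,0,0],14],[[-1.5,1.7,-83],[0,0,0],10],[[-1.5,1.7,-83],[0,0,0],10],[[-1.5,1.7,-83],[0,0,0],10],[[-1.5,1.7,-83],[0,0,0],10]]'
python3 - <<'E'
from h import *
save('wrist','wrist3')
E
```

```text
time_s: 8.1
tool_pos: [0.5701, -0.0397, 0.2138]
eef_rot: [0.748, -0.664, 0.001, -0.001]
wrist_force: [0.2, 0.4, 6.0]
finger_gap: 0.194
```

View pics/wrist3.png

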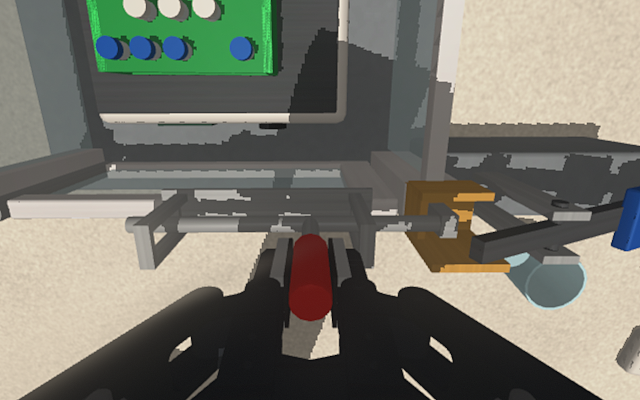

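```bash
python3 -m creep '[[[0,0,4],[0,0,0],10],[[0,0,8],[0,0,0],10],[[0,0,12],[0,0,0],10],[[0,0,16],[0,0,0],10],[[0,0,18],[0,0,0],10],[[0,0,18],[0,0,0],10]]'
python3 - <<'E'
from h import *
save('wrist','wrist4');save('scene','scene6');crop('scene6','s12',220,130,360,260,5)
E
```

```text
time_s: 8.75
tool_pos: [0.5693, -0.0394, 0.2306]
eef_rot: [0.748, -0.664, 0.0, -0.0]
wrist_force: [1.0, -0.0, -3.3]
finger_gap: 0.195
```

View pics/wrist4.png

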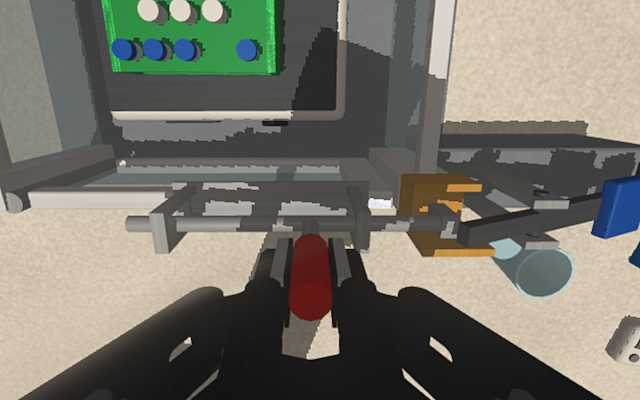

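View pics/s12.png

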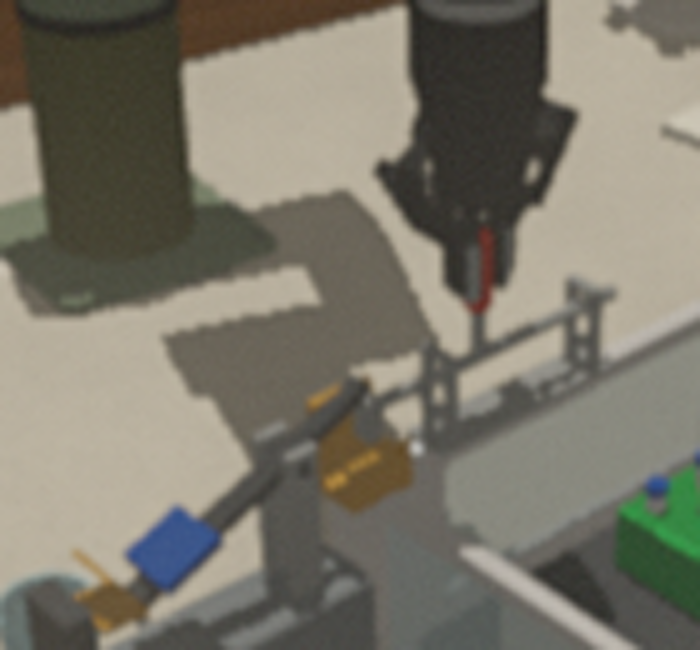

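```bash
python3 -m creep '[[[-0.5,4,0],[0,0,0],10],[[-1,8,0],[0,0,0],10],[[-1.5,12,0],[0,0,0],10],[[-2,16,0],[0,0,0],10],[[-2.5,20,0],[0,0,0],10],[[-3,24,0],[0,0,0],10],[[-3.5,28,0],[0,0,0],10],[[-4,32,0],[0,0,0],10],[[-4,34,0],[0,0,0],10],[[-4,34,0],[0,0,0],10]]'
python3 - <<'E'
from h import *
save('wrist','wrist5');save('scene','scene7');crop('scene7','s13',220,130,360,260,5)
E
```

```text
time_s: 9.85
tool_pos: [0.5651, -0.0049, 0.2302]
eef_rot: [0.748, -0.664, -0.0, -0.0]
wrist_force: [2.5, 0.3, -1.9]
finger_gap: 0.197
```

View pics/wrist5.png

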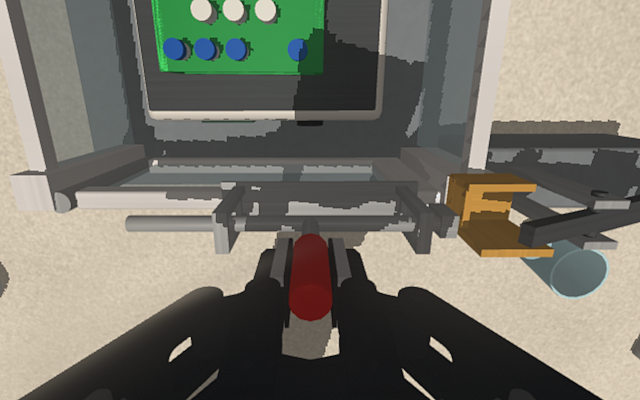

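View pics/s13.png

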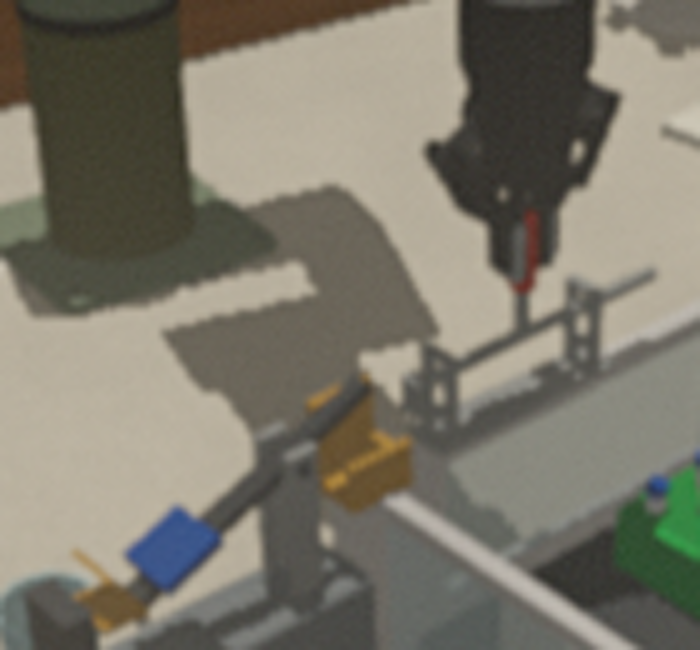

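```bash
python3 -m creep '[[[-4.5,-0.5,0],[0,0,-0.025],10],[[-9.1,-0.9,0],[0,0,-0.05],10],[[-13.6,-1.1,0],[0,0,-0.075],10],[[-18.1,-1.3,0],[0,0,-0.1],10],[[-22.6,-1.3,0],[0,0,-0.125],10],[[-27.2,-1.2,0],[0,0,-0.15],10],[[-27.2,-1.2,0],[0,0,-0.15],10],[[-27.2,-1.2,0],[0,0,-0.15],10]]'
python3 - <<'E'
from h import *
print(env.get_state()['tool_pos'])
save('wrist','wrist6')
E
```

```text
time_s: 10.75
tool_pos: [0.538, -0.0069, 0.2304]
eef_rot: [-0.696, 0.718, -0.0, 0.0]
wrist_force: [2.9, -0.7, -2.3]
finger_gap: 0.196
[ 0.53796782 -0.00687466  0.23044115]
```

View pics/wrist6.png

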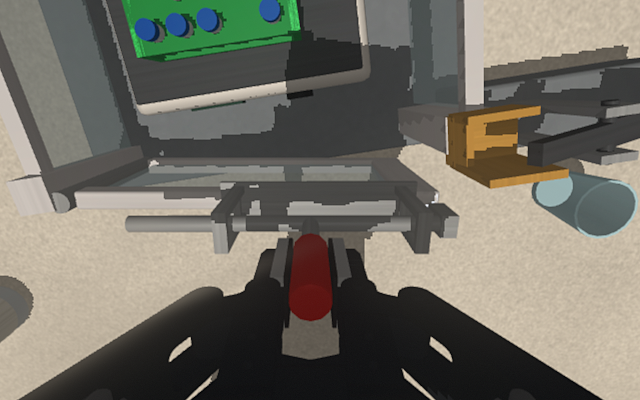

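```bash
python3 -m creep '[[[-4.5,0.2,0],[0,0,-0.025],10],[[-9.1,0.5,0],[0,0,-0.05],10],[[-13.6,0.9,0],[0,0,-0.075],10],[[-18.2,1.4,0],[0,0,-0.1],10],[[-22.7,2.1,0],[0,0,-0.125],10],[[-27,2.9,0],[0,0,-0.149],10],[[-29,3.2,0],[0,0,-0.16],10],[[-29,3.2,0],[0,0,-0.16],10],[[-29,3.2,0],[0,0,-0.16],10],[[-29,3.2,0],[0,0,-0.16],10]]'
python3 - <<'E'
from h import *
s=env.get_state();print(s['tool_pos'],s['eef_rot']);np.save('w7.npy',np.r_[s['tool_pos'],s['eef_rot']])
save('wrist','wrist7')
save('scene','scene8');crop('scene8','s14',200,130,360,260,5)
save('side','side8');crop('side8','s15',280,130,430,250,5)
E
```

```text
time_s: 11.8
tool_pos: [0.509, -0.0035, 0.2303]
eef_rot: [-0.636, 0.771, -0.0, -0.0]
wrist_force: [3.5, -1.3, -2.5]
finger_gap: 0.195
[ 0.50902989 -0.00352887  0.23026838] [-6.36458604e-01  7.71310861e-01 -9.37673275e-07 -3.77590901e-05]
```

View pics/wrist7.png

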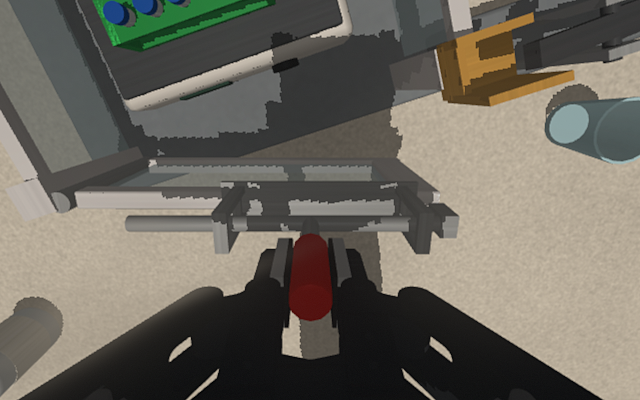

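View pics/s14.png

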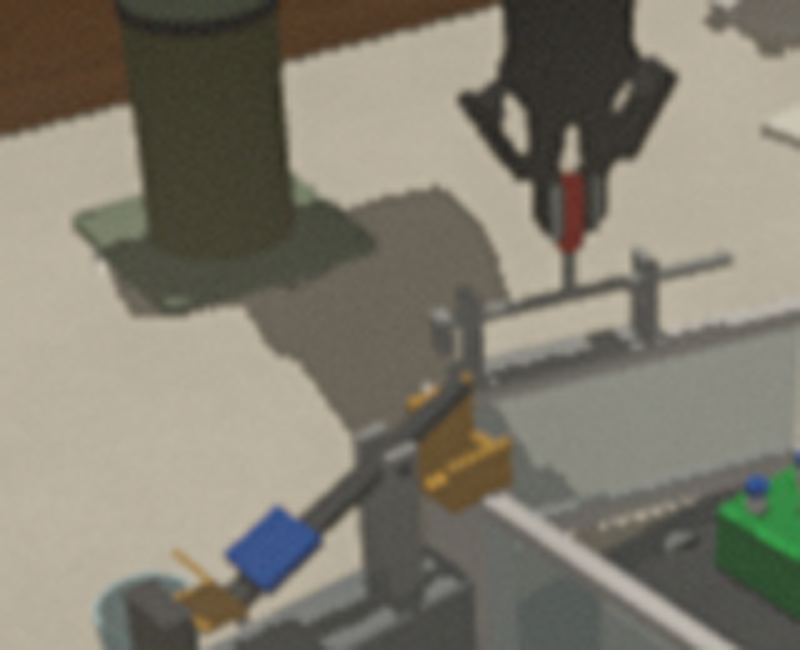

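View pics/s15.png

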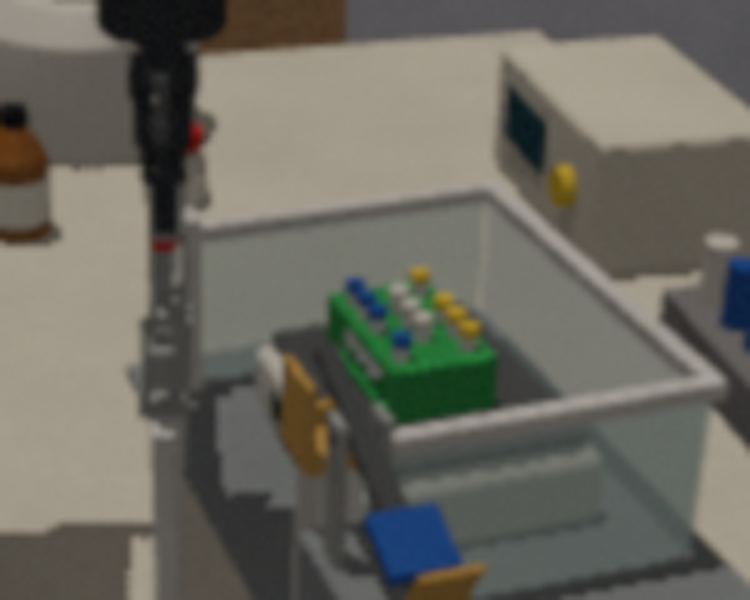

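```bash
python3 -m creep '[[[0,0,0],[0,0,0],10],[[0,0,0],[0,0,0],10],[[0,0,0],[0,0,0],10],[[0,0,0],[0,0,0],10],[[0,0,0],[0,0,0],10]]'
python3 - <<'E'
from h import *
s=env.get_state();w=np.load('w7.npy')
z=lambda q:(Ro.from_quat(q)).as_matrix()[:2,0]
a=np.load('w2.npy');f=lambda q:np.arctan2(*z(q)[::-1])
print(s['tool_pos']-w[:3],f(w[3:])-f(a[3:]),abs(s['joint_vel']).max())
# nose end of free edge before/after, via equal wrist views
print(np.linalg.norm([.5651-.5090,-.0049+.0035]))
E
```

```text
time_s: 12.45
tool_pos: [0.509, -0.0035, 0.2303]
eef_rot: [-0.636, 0.771, -0.0, 0.0]
wrist_force: [4.5, -1.2, -2.1]
finger_gap: 0.189
[-4.13222387e-05  1.45123324e-05  2.34513482e-05] -0.3094427055540725 0.0010101208142479152
0.05611746608677199
```

Run:
```python
from h import *
print(env.close_job())
```

```text
the job is handed in; nothing more can be done
None
```

The gate is open about 84–85 mm at its free edge, held still by the gripper on the red knob, with the lever caught. I handed it in at about 12.5 s of the 51 s allowed.

**What I did**
- **Lever:** I pressed the blue pad down with about 17 N, then backed off. The force fell to about 0 and the lever stayed down.
- **Bolt:** I gripped the knob, lifted the bolt about 17 mm and drew it back about 34 mm, clear of the keeper.
- **Gate:** I swung it out along its arc and kept hold of the knob.

**Last checks**
- **Opening:** The tool turned 0.309 rad from shut. The knob moved 56 mm at a radius of about 182 mm, which agrees. I worked the opening out from this motion and did not measure it directly at the free edge.
- **Holding still:** Over the last half second the tool moved less than 0.1 mm, with about 5 N at the wrist.
- **Surroundings:** The last pictures show the lever caught. The tube rack, beaker and bottles in view looked undisturbed; I did not re-measure any loose item.

No check failed. The only oddity was a few mm of sideways slip and sag while pressing the pad, and it did not affect the result.

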